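Show where the corner piece goes

ROBOT

A 6-joint arm with a two-finger parallel gripper is mounted at the origin on the work surface. World frame = base frame: x ahead of the robot, y to its left, z up, the work surface at z = 0. Lengths are in mm, angles in degrees, forces in N, time in s.
With the tool pointing down it reaches from about 300 to 850 mm from the base axis. Payload 4.2 kg.
Tool frame: the origin (TCP) lies between the finger pads, 19 mm behind the fingertips; this is the grasp point; z points along the fingers, y is the line along which they close (so a half turn about z gives the same grasp; the last joint's range is limited). The gripper opens to 91 mm and grips with 3 to 60 N. Pads are 32 mm wide; open, the fingers measure 118 mm over their backs; the gripper's body (76 mm by 178 mm) begins 60 mm behind the grasp point.
Start: joints at [68.125, 18.312, 89.639, -0, 72.044, -1.146], TCP at [203.529, 537.789, 232.776] pointing down, gripper open.
Joint ranges: [-177.97, 177.97], [-48.28, 115.42], [12.27, 149.76], [-77.06, 257.06], [2.81, 150.46], [-146.56, 146.56]. Speed limits (degrees/s): [147.25, 147.25, 180, 180, 180, 180].

INTERFACE

Orientations are given as [roll, pitch, yaw] about the fixed x, y, z axes, in that order (R = Rz(yaw) Ry(pitch) Rx(roll)).
In Python, from workcell import telemetry, eyes, ticket gives the robot as it stands. The module is installed in compiled form; this text tells all that it offers.
- The arm moves only by the shell command python3 -m crank 'ROWS' [OPENING] [FORCE]. ROWS is JSON, a list of rows, each an object of numbers: "dx", "dy", "dz": the shift along the world's x, y, z normalised to -1 to 1, where 1 is 80 cm; "yaw": the turn about the world's z normalised to -1 to 1, where 1 is 5 degrees. A call has 1 to 10 rows; each row shifts and turns the commanded pose from where the row before left it; what a row does not reach is not made up. A row lasts 1/8 s, in which the tool goes at most 62.5 mm and 10.7 degrees, less where a joint would pass 70% of its speed; a pose out of reach is approached as far as the arm can. A call with a number of a shift or a turn outside -1 to 1 is refused whole. A call with a gripper value outside its range is refused whole. OPENING is the opening, from 0 (shut) to 1 (fully open), set as the call begins (- or left out, the last holds). The fingers move at their own pace and stop on an object; FORCE is the grip in N (left out, the last holds). Time passes only in rows, so rows that do not move let the fingers close. It gives the time, the measured TCP pose, the force, the opening and the grip force at its end, in the units of the state.
- telemetry.state(): the state, without advancing time (a new reading comes with each control period).
- eyes.grab_frame(name): name is "scene" or "top" or "wrist"; returns the picture (384x512x3 uint8, red, green, blue); there is no depth.
- eyes.calibration(name): a dict with "camera_matrix" (3x3 intrinsics, pixels), "world_from_camera" (4x4, takes a point from camera to world coordinates). Camera axes: x right, y down, z forward; pixel columns grow to the right and rows downward; lengths in mm; the calibration is good to about 2 mm. A picture is of the moment at which its call begins: read the wrist's pose just before it. calibration takes no time and is no camera call; for the wrist camera it gives the pose at the moment of the call.
- ticket.job_done(): hands the job in; it is judged then, once.
The state is a dict: "time_s": time; "qpos": joint angles; "qvel": joint speeds; "effort": joint torques, N m; "ee_pos": TCP position; "ee_rot": TCP orientation; "force": force on the tool from outside, world axes, zero at the start; "torque": the same for the moment, N m; "gripper_width": finger opening in mm; "gripper_force": force on a finger pad.
Only numpy, scipy, OpenCV 4.12 (cv2) and the standard library are available. Lean on these libraries where they do the work, as an engineer would, in place of code of your own. Each camera call takes 0.05 s, during which the arm holds its last target. There are 200 camera calls.

TASK

Give your puzzle partner a hint. Gently push the chest's open drawer fully shut with your fingertips so that the empty corner of the jigsaw comes into view; then point down at the loose corner piece (the one with two straight sides), hovering with the fingertips a few centimetres straight above its middle for two seconds, and after that point at the empty corner of the jigsaw in the same way for two seconds. Touch neither the jigsaw nor any loose piece, do not point at the other two loose pieces, leave everything else as it is, and finish with the hand raised at least 20 cm above the desk.

Things in the scene. Friction and masses are not known exactly. Their poses are not given: they have to be found in the camera images.
- chest: small fixed cherry chest on four 40 mm feet with one drawer; 180 deep (x) x 240 wide (y), its top at 115 mm above the desk. Origin: on the desk under its centre; its -x axis points out of the front, to which the drawer slides open. Front face plane at x = -90 mm
- drawer (a joint): how far the drawer is open, m: 0 fully shut (front flush with the chest, against its stop), 0.13 the most. It slides along the chest's x axis on brass runners with about 1.5 N of friction and stays where it is left; no spring, no catch
- drawer_front (a point): centre of the drawer's flat outer front face, 67 mm above the desk; moves with the drawer. The front is 205 mm wide and reaches from 47 to 99 mm above the desk, with a 61 mm wide finger notch in the middle of its upper edge down to 87 mm; no handle. The face looks along the chest's -x. The drawer's underside is some 47 mm above the desk, 33 mm over the jigsaw
- board: fixed jigsaw board, 150 x 150 mm, 14 mm high, lying in front of the chest, partly under the open drawer: a 3 x 3 jigsaw of 44 mm pieces, flush with the rim, with one corner empty (the corner at +x +y: by the chest, on the robot's left). Origin: centre of its underside
- gap (a point): middle of the empty corner of the jigsaw (a pocket 44 x 44 mm, 8 mm deep), at the level of the board's top, 14 mm above the desk; 44 mm along x and 44 mm along y from the board's centre. With the drawer shut it is about 68 mm in front of the drawer's front, at the start it lies under the drawer
- corner_piece: loose plain wooden jigsaw piece, 42 x 42 mm, 8 mm thick, with round 14 mm wide knobs on two neighbouring sides (-x and -y) and two straight sides. Origin: centre of the underside of its square, lying on the desk
- edge_piece: loose jigsaw piece like it but with knobs on three sides (-x, -y, +y), one straight side. Origin: centre of the underside
- middle_piece: loose jigsaw piece like it but with knobs on all four sides. Origin: centre of the underside
- magnifier: bystander: silver-plated magnifier lying flat, 90 mm ring, 110 mm handle to its -x, 15 mm high. Origin: under the lens centre
- dish: bystander: blue ceramic dish holding a few edge pieces, 112 mm across, 32 mm high. Origin: centre of its underside
- corner_block: bystander: L-shaped beech corner block, 70 x 70 mm, 30 mm high. Origin: under the middle of the L's square
- lantern: bystander: tin lantern, 90 mm across, 163 mm high to its bail. Origin: centre of its underside
Not all that is in view belongs to the job. Leave any black or orange look-alike of the edge_piece alone.

How it is judged:
By the outcome, as a careful person would: the job done as asked, in the order asked, and still so for the second after the job is handed in, with the robot touching nothing.
It also fails if it takes over 62 s, if anything falls off the work surface, if the arm or the gripper's body presses on something with over 40 N, if the wrist force passes 120 N, or if a joint passes its speed limit or range.

## Working session

There is one attempt and no reset: what is moved stays moved. The work goes in short steps, Python scripts to look and compute and a shell command to move; the robot and the scene stay as the last step left them, time stands still between calls to the robot, and variables do not carry over. Pictures are saved under pics/ and viewed, at most 10 in all, crops included, and the job is handed in when it is done.

```bash
mkdir -p pics
cat > h.py <<'E'
import numpy as np, cv2
from workcell import telemetry, eyes, ticket
def save(n,f,s=1.5):
    im=eyes.grab_frame(n); cv2.imwrite(f'pics/{f}_raw.png',im[:,:,::-1])
    cv2.imwrite(f'pics/{f}.png',cv2.resize(im[:,:,::-1],None,fx=s,fy=s,interpolation=cv2.INTER_CUBIC))
def w(n,u,v,z,cal=None):
    c=cal or eyes.calibration(n); T=np.array(c["world_from_camera"]); K=np.array(c["camera_matrix"])
    d=T[:3,:3]@np.linalg.solve(K,[u,v,1]); o=T[:3,3]; return o+d*(z-o[2])/d[2]
def p(n,X):
    c=eyes.calibration(n); T=np.array(c["world_from_camera"]); K=np.array(c["camera_matrix"])
    q=K@(T[:3,:3].T@(np.array(X)-T[:3,3])); return q[:2]/q[2]
E
python3 - <<'E'
from h import *
save("top","t0"); save("scene","s0")
s=telemetry.state(); print(s["ee_pos"],s["ee_rot"],s["time_s"],s["gripper_width"])
E
```

```text
[203.35468352 537.39501946 232.02967956] [-1.79912522e+02 -3.08440573e-03  1.59271468e+02] 0.1 91.24971791061368
```

View pics/t0.png

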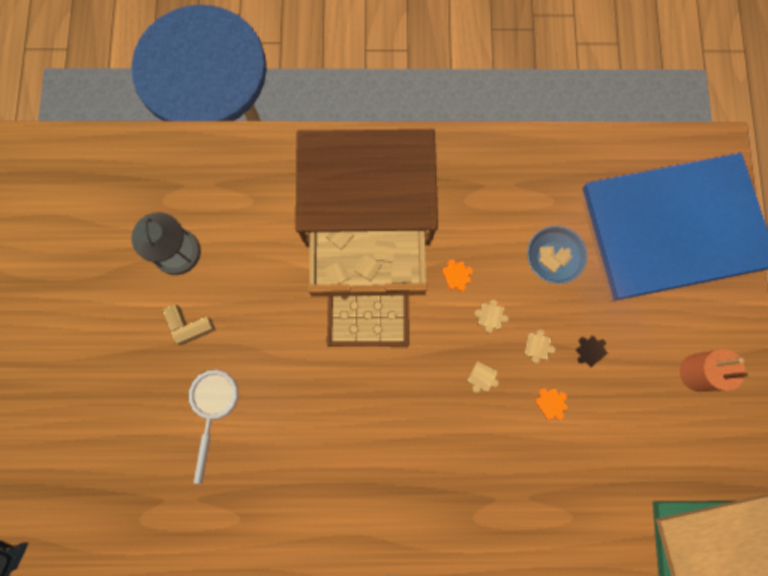

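View pics/s0.png

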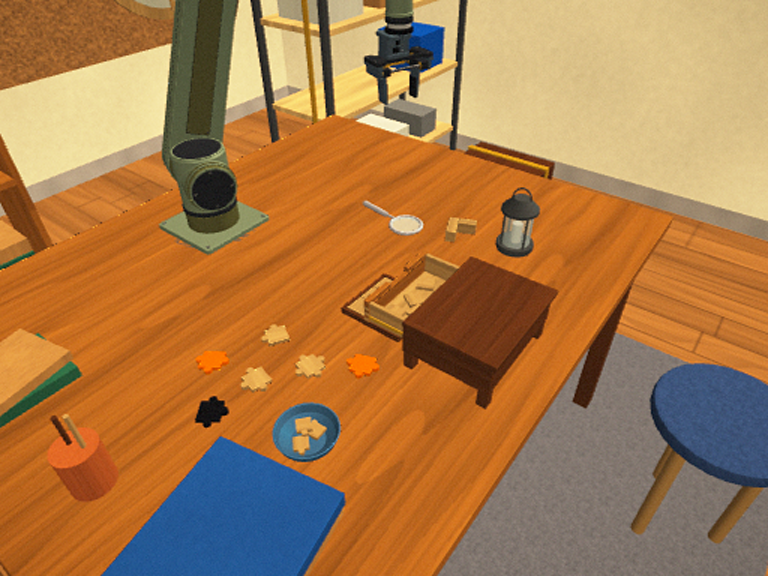

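The top view shows the chest with its open drawer, whose front edge is at about (367,290), and the board below it at (368,320). The three plain loose pieces are at about (491,316), (539,346) and (483,377). I'll enlarge the pieces to see which is the corner.

Run:
```python
from h import *
im=cv2.imread('pics/t0_raw.png')
a=cv2.resize(im[195:270,300:390],None,fx=7,fy=7,interpolation=cv2.INTER_CUBIC)
cv2.imwrite('pics/c0.png',a)
for n,u,v in [("a",491,316),("b",539,346),("c",483,377)]: print(n,w("top",u/1.5,v/1.5,8).round(1))
for n,u,v,z in [("frontL",308,291,99),("frontR",426,291,99),("boardL",328,345,14),("boardR",407,345,14),("chL",296,230,115),("chR",437,230,115),("chBL",298,130,115),("chBR",435,130,115)]: print(n,w("top",u/1.5,v/1.5,z).round(1))
print(eyes.calibration("top"))
```

```text
a [ 553.7 -220.2    8. ]
b [ 497.8 -306.7    8. ]
c [ 441.6 -201.6    8. ]
frontL [583.9 109.1  99. ]
frontR [583.7 -93.7  99. ]
boardL [499.9  80.6  14. ]
boardR [499.6 -63.6  14. ]
chL [688.  130.1 115. ]
chR [ 687.9 -113.2  115. ]
chBL [873.1 131.3 115. ]
chBR [ 873.4 -113.1  115. ]
{'camera_matrix': array([[416.84146993,   0.        , 258.70022948],
       [  0.        , 416.84146993, 190.78685811],
       [  0.        ,   0.        ,   1.        ]]), 'world_from_camera': array([[-3.17854534e-03, -9.80613057e-01,  1.95928376e-01,
         3.81237076e+02],
       [-9.99952142e-01,  1.30394018e-03, -9.69605576e-03,
        -1.80027733e+01],
       [ 9.25260000e-03, -1.95949818e-01, -9.80570272e-01,
         1.15479500e+03],
       [ 0.00000000e+00,  0.00000000e+00,  0.00000000e+00,
         1.00000000e+00]])}
```

View pics/c0.png

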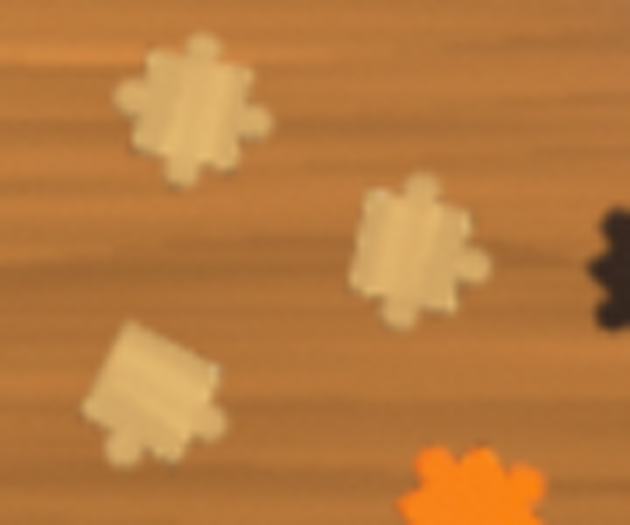

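The crop shows the lower-left piece has two straight sides and two knobs, so it is the corner piece, with its middle at raw pixel (321.2,250.3). Chest and board are square to the world at y≈8.7, and the drawer front is at x≈584. I'll move in front of the drawer with the fingers shut.

```bash
python3 -m crank '[{"dx":0.03,"dy":-0.047,"yaw":0.3},{"dx":0.03,"dy":-0.047,"yaw":0.3},{"dx":0.03,"dy":-0.047,"yaw":0.3},{"dx":0.03,"dy":-0.047,"yaw":0.3},{"dx":0.03,"dy":-0.047,"yaw":0.3},{"dx":0.03,"dy":-0.047,"yaw":0.3},{"dx":0.03,"dy":-0.047,"yaw":0.3}]' 0 20
python3 -m crank '[{"dx":0.03,"dy":-0.047,"yaw":0.3},{"dx":0.03,"dy":-0.047,"yaw":0.3},{"dx":0.03,"dy":-0.047,"yaw":0.3},{"dx":0.03,"dy":-0.047,"yaw":0.3},{"dx":0.03,"dy":-0.047,"yaw":0.3},{"dx":0.02,"dy":-0.047,"yaw":0.3},{"dx":0,"dy":-0.047,"yaw":0.3},{}]'
python3 - <<'E'
from h import *
print("corner",w("top",321.2,250.3,8).round(1))
print("gap px top",p("top",[619.5,52.5,14]),"wrist",p("wrist",[584,8.7,67]),p("wrist",[619.5,52.5,14]))
save("wrist","w1"); s=telemetry.state(); print(s["ee_pos"],s["ee_rot"],s["force"],s["time_s"],s["gripper_width"])
E
```

```text
corner [ 444.4 -199.5    8. ]
gap px top [229.41822797 187.20294361] wrist [ 24.0674299  521.92192955] [ 80.06193551 488.49390647]
[203.41191678 537.47523004 232.11606109] [-1.79925296e+02 -3.20256888e-04  1.59271145e+02] [-0.19308463  0.01308004 -0.35546732] 0.15 90.91723263327509validation failed for argument at $[0]...
validation failed for argument at $[0]...
```

View pics/w1.png

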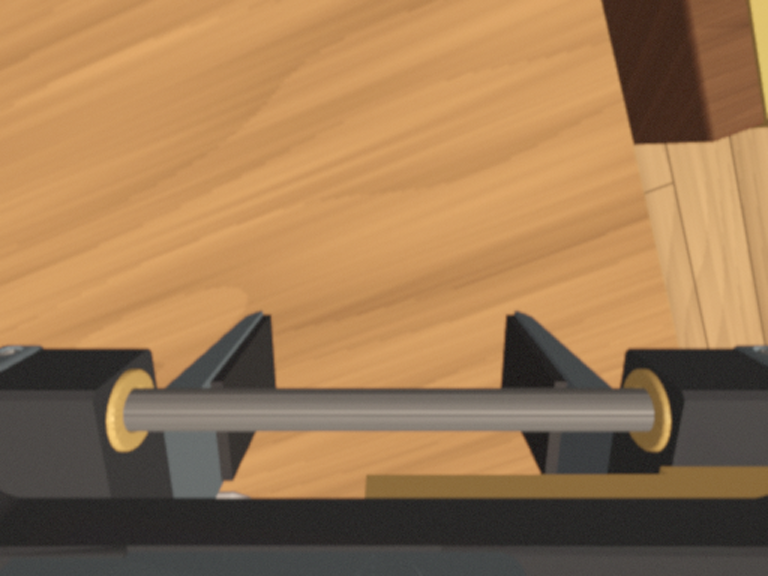

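The picture shows only bare desk, because the rows were refused and the arm did not move. The missing `dz` key is the likely cause, so I'll give every key.

```bash
python3 -m crank '[{"dx":0.03,"dy":-0.047,"dz":0,"yaw":0.3},{"dx":0.03,"dy":-0.047,"dz":0,"yaw":0.3},{"dx":0.03,"dy":-0.047,"dz":0,"yaw":0.3},{"dx":0.03,"dy":-0.047,"dz":0,"yaw":0.3},{"dx":0.03,"dy":-0.047,"dz":0,"yaw":0.3},{"dx":0.03,"dy":-0.047,"dz":0,"yaw":0.3},{"dx":0.03,"dy":-0.047,"dz":0,"yaw":0.3}]' 0 20
```

```text
time_s: 1.02
ee_pos: [372.0, 273.2, 232.7]
ee_rot: [-180.0, -0.0, 169.8]
force: [0.3, -0.1, 0.2]
gripper_width: 24.1
gripper_force: 0.0
```

```bash
python3 -m crank '[{"dx":0.028,"dy":-0.047,"dz":0,"yaw":0.3},{"dx":0.028,"dy":-0.047,"dz":0,"yaw":0.3},{"dx":0.028,"dy":-0.047,"dz":0,"yaw":0.3},{"dx":0.028,"dy":-0.047,"dz":0,"yaw":0.3},{"dx":0.028,"dy":-0.047,"dz":0,"yaw":0.3},{"dx":0.028,"dy":-0.047,"dz":0,"yaw":0.3},{"dx":0.028,"dy":-0.048,"dz":0,"yaw":0.2},{"dx":0,"dy":0,"dz":0,"yaw":0}]'
python3 - <<'E'
from h import *
print("wrist",p("wrist",[584,8.7,67]),p("wrist",[584,109,99]))
save("wrist","w2"); s=telemetry.state(); print(s["ee_pos"],s["ee_rot"],s["force"],s["time_s"],s["gripper_width"])
E
```

```text
time_s: 2.02
ee_pos: [529.3, 8.4, 232.2]
ee_rot: [-180.0, -0.0, 179.6]
force: [-0.1, 0.2, -0.4]
gripper_width: 0.2
gripper_force: 0.0
wrist [259.33911312 225.66345425] [359.4611521 237.2899149]
[528.39092082   9.71108715 232.21124939] [ 1.79975362e+02 -7.38543163e-02  1.79625324e+02] [ 0.06601698 -0.31902534  0.58517891] 2.075 0.32651050572712276
```

View pics/w2.png

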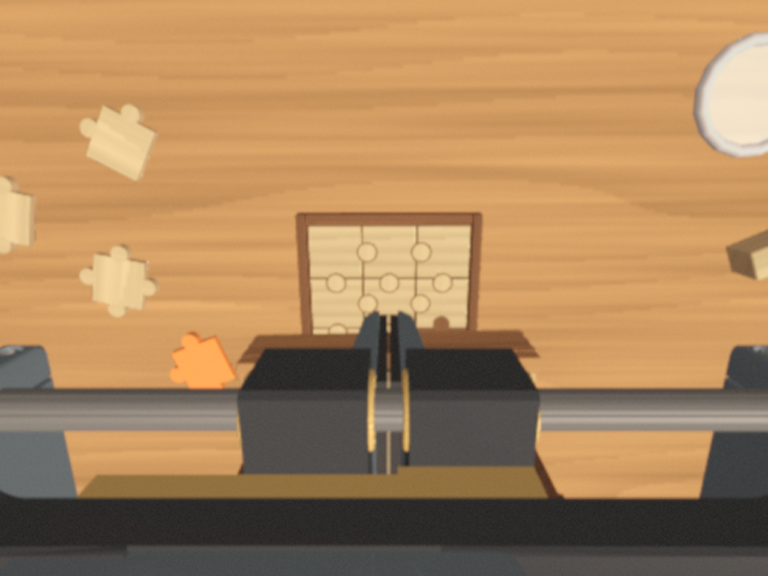

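The wrist view shows the board with its front corners at about (297,213) and (481,213), the drawer front at row ~333–357, and the corner piece at about (122,142). I'll use these to cross-check the top-view positions.

Run:
```python
from h import *
c=eyes.calibration("wrist")
f=lambda u,v,z:w("wrist",(u+.5)/1.5-.5,(v+.5)/1.5-.5,z,c).round(1)
print("board",f(297,213,14),f(481,213,14)); print("piece",f(122,142,8),f(88,152,8),f(156,133,8),f(108,105,8),f(137,180,8))
print("front bottom edge",f(253,333,47),f(527,333,47),"top",f(240,357,99),f(538,357,99))
print((np.array(p("wrist",[584,8,47]))+.5)*1.5,(np.array(p("wrist",[584,8,99]))+.5)*1.5, c["world_from_camera"][:3,3])
```

```text
board [496.8 -62.6  14. ] [497.7  83.8  14. ]
piece [ 441.8 -196.5    8. ] [ 449.1 -224.3    8. ] [ 435.3 -169.1    8. ] [ 414.8 -202.8    8. ] [ 470.7 -189.2    8. ]
front bottom edge [585.7 -95.9  47. ] [587.  117.5  47. ] top [582.2 -89.6  99. ] [583.4 109.6  99. ]
[386.8247382  330.72298888] [386.48240822 359.14512697] [452.19248854  10.47170867 384.30886402]
```

```bash
python3 -m crank '[{"dx":0,"dy":0,"dz":-0.048,"yaw":0},{"dx":0,"dy":0,"dz":-0.048,"yaw":0},{"dx":0,"dy":0,"dz":-0.048,"yaw":0},{"dx":0.01,"dy":0,"dz":-0.048,"yaw":0.07},{"dx":0.015,"dy":0,"dz":0,"yaw":0},{"dx":0.01,"dy":0,"dz":0,"yaw":0},{"dx":0.005,"dy":0,"dz":0,"yaw":0}]'
python3 -m crank '[{"dx":0.008,"dy":0,"dz":0,"yaw":0},{"dx":0.008,"dy":0,"dz":0,"yaw":0},{"dx":0.008,"dy":0,"dz":0,"yaw":0},{"dx":0.008,"dy":0,"dz":0,"yaw":0},{"dx":0.008,"dy":0,"dz":0,"yaw":0},{"dx":0.008,"dy":0,"dz":0,"yaw":0},{"dx":0.008,"dy":0,"dz":0,"yaw":0},{"dx":0.008,"dy":0,"dz":0,"yaw":0}]'
```

```text
time_s: 2.95
ee_pos: [562.1, 10.9, 81.0]
ee_rot: [180.0, 0.2, -179.9]
force: [-0.3, 0.0, 0.2]
gripper_width: 0.1
gripper_force: 0.0
time_s: 3.95
ee_pos: [611.8, 10.7, 79.0]
ee_rot: [180.0, -0.0, -179.9]
force: [-1.9, 1.2, 0.8]
gripper_width: 0.2
gripper_force: 0.9
```

Contact made at 1.9 N. I expect the drawer to be shut at TCP x ≈ 672, so I'll go on in small steps.

```bash
python3 -m crank '[{"dx":0.008,"dy":0,"dz":0,"yaw":0},{"dx":0.008,"dy":0,"dz":0,"yaw":0},{"dx":0.008,"dy":0,"dz":0,"yaw":0},{"dx":0.008,"dy":0,"dz":0,"yaw":0},{"dx":0.008,"dy":0,"dz":0,"yaw":0},{"dx":0.008,"dy":0,"dz":0,"yaw":0},{"dx":0.008,"dy":0,"dz":0,"yaw":0},{"dx":0.005,"dy":0,"dz":0,"yaw":0}]'
python3 -m crank '[{"dx":0.003,"dy":0,"dz":0,"yaw":0},{"dx":0.003,"dy":0,"dz":0,"yaw":0}]'
```

```text
time_s: 4.95
ee_pos: [660.9, 10.6, 79.2]
ee_rot: [180.0, 0.0, -179.9]
force: [-2.1, 1.2, -0.4]
gripper_width: 0.2
gripper_force: 0.8
time_s: 5.2
ee_pos: [665.2, 10.6, 79.3]
ee_rot: [180.0, 0.0, -179.9]
force: [-2.0, 1.5, 0.7]
gripper_width: 0.5
gripper_force: 0.8
```

```bash
python3 -m crank '[{"dx":0.0025,"dy":0,"dz":0,"yaw":0},{"dx":0.0025,"dy":0,"dz":0,"yaw":0}]'
python3 -m crank '[{"dx":0.002,"dy":0,"dz":0,"yaw":0},{"dx":0,"dy":0,"dz":0,"yaw":0}]'
```

```text
time_s: 5.45
ee_pos: [669.2, 10.6, 79.2]
ee_rot: [180.0, -0.0, -179.9]
force: [-1.0, 1.9, 0.3]
gripper_width: 0.3
gripper_force: 0.8
time_s: 5.7
ee_pos: [671.1, 10.5, 79.3]
ee_rot: [-180.0, 0.0, -179.9]
force: [-0.7, 0.4, -0.1]
gripper_width: 0.6
gripper_force: 0.4
```

```bash
for i in 1 2; do :; done; python3 -m crank '[{"dx":0.002,"dy":0,"dz":0,"yaw":0},{"dx":0,"dy":0,"dz":0,"yaw":0}]'
python3 -m crank '[{"dx":0.002,"dy":0,"dz":0,"yaw":0},{"dx":0,"dy":0,"dz":0,"yaw":0}]'
```

```text
time_s: 5.95
ee_pos: [671.7, 10.5, 79.3]
ee_rot: [-180.0, -0.1, -179.9]
force: [-5.2, -0.0, 1.9]
gripper_width: 0.5
gripper_force: 2.1
time_s: 6.2
ee_pos: [671.7, 10.5, 79.3]
ee_rot: [-180.0, -0.3, -179.9]
force: [-8.4, 0.9, 4.6]
gripper_width: 0.7
gripper_force: 4.3
```

The drawer is against its stop: position unchanged and force up to 8 N. I'll back off, rise, and look.

```bash
python3 -m crank '[{"dx":-0.008,"dy":0,"dz":0,"yaw":0},{"dx":-0.025,"dy":0,"dz":0,"yaw":0},{"dx":-0.05,"dy":0,"dz":0,"yaw":0},{"dx":-0.05,"dy":0,"dz":0.05,"yaw":0},{"dx":-0.05,"dy":-0.03,"dz":0.05,"yaw":0},{"dx":-0.03,"dy":-0.05,"dz":0.05,"yaw":0},{"dx":0,"dy":-0.05,"dz":0.04,"yaw":0},{"dx":0,"dy":0,"dz":0,"yaw":0}]'
python3 - <<'E'
from h import *
save("top","t2"); save("wrist","w3"); c=eyes.calibration("wrist"); np.save("cw3.npy",np.vstack([c["world_from_camera"][:3],np.hstack([c["camera_matrix"],np.zeros((3,1))])]))
for X in [[443,-198,8],[618,53.5,14],[574,9.5,14]]: print((np.array(p("wrist",X))+.5)*1.5,(np.array(p("top",X))+.5)*1.5)
im=cv2.imread('pics/t2_raw.png')
a=cv2.resize(im[80:270,180:380],None,fx=3.15,fy=3.15,interpolation=cv2.INTER_CUBIC)[:598]
cv2.imwrite('pics/c2.png',a)
E
```

```text
time_s: 7.2
ee_pos: [505.6, -95.9, 234.4]
ee_rot: [-179.9, 0.5, 179.9]
force: [-0.7, 0.3, -0.8]
gripper_width: 0.3
gripper_force: 0.0
[256.04720132 174.18005287] [481.72597683 376.96270307]
[555.92489851 379.5351287 ] [344.33145854 282.34362265]
[509.38618489 332.64475746] [367.8869947  305.61496583]
```

View pics/w3.png

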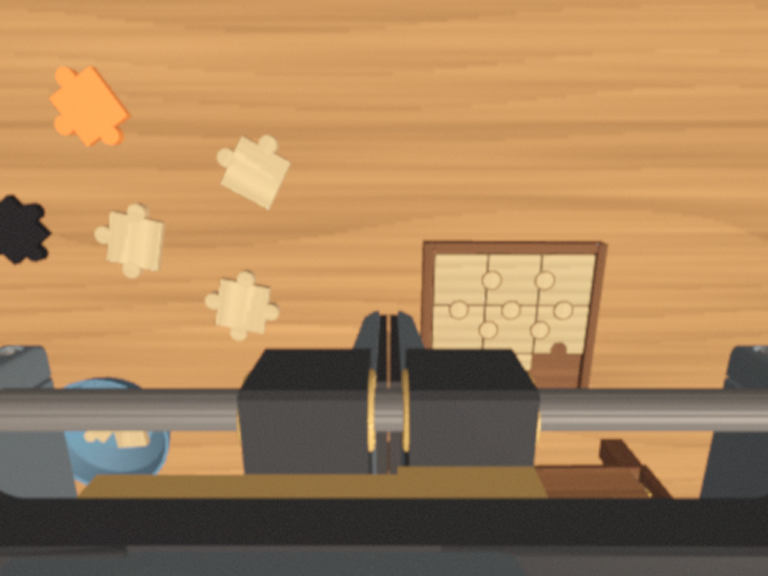

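View pics/c2.png

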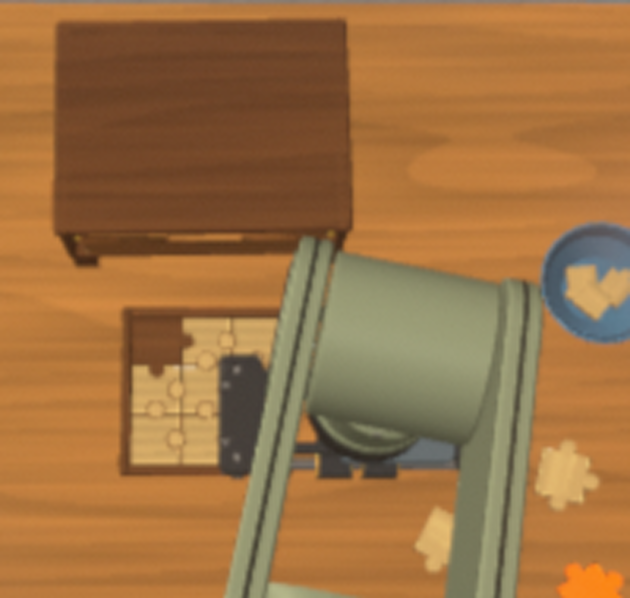

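The drawer is shut and the gap is in view. In the wrist view the piece's middle is at about (255.5,173), which agrees with (443,-198). In the crop the gap is at about (157,343), giving roughly (617,53). Next I point at the corner piece.

```bash
python3 -m crank '[{"dx":-0.026,"dy":-0.0425,"dz":0,"yaw":0},{"dx":-0.026,"dy":-0.0425,"dz":0,"yaw":0},{"dx":-0.026,"dy":-0.0425,"dz":0,"yaw":0},{"dx":0,"dy":0,"dz":-0.05,"yaw":0},{"dx":0,"dy":0,"dz":-0.05,"yaw":0},{"dx":0,"dy":0,"dz":-0.05,"yaw":0},{"dx":0,"dy":0,"dz":-0.04,"yaw":0},{"dx":0,"dy":0,"dz":-0.03,"yaw":0},{"dx":0,"dy":0,"dz":0,"yaw":0}]'
```

```text
time_s: 8.43
ee_pos: [439.5, -193.5, 52.6]
ee_rot: [179.8, -0.3, -179.8]
force: [-0.7, -0.0, -0.3]
gripper_width: 0.4
gripper_force: 0.0
```

```bash
python3 -m crank '[{"dx":0.0044,"dy":-0.0056,"dz":0.006,"yaw":0},{"dx":0,"dy":0,"dz":0,"yaw":0},{"dx":0,"dy":0,"dz":0,"yaw":0},{"dx":0,"dy":0,"dz":0,"yaw":0}]'
python3 - <<'E'
from h import *
save("wrist","w4"); print((np.array(p("wrist",[443,-198,8]))+.5)*1.5)
E
```

```text
time_s: 8.93
ee_pos: [444.7, -199.9, 60.4]
ee_rot: [-180.0, 0.0, -179.9]
force: [-0.1, 1.1, 0.0]
gripper_width: 0.2
gripper_force: 0.0
[392.54332393 319.95152354]
```

View pics/w4.png

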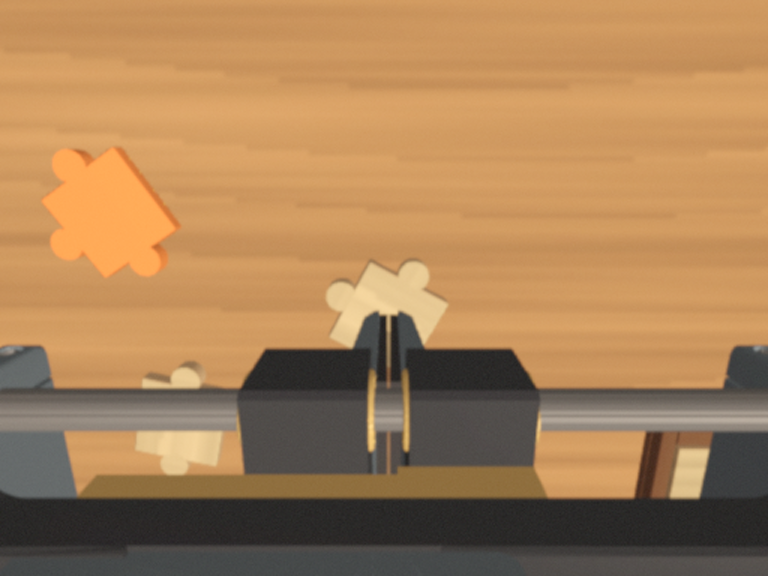

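The fingertips are over the piece: its square's middle lies at about (389,318), in line with the fingers and within 2 mm of the TCP. I'll hold here.

```bash
python3 -m crank '[{"dx":0,"dy":0,"dz":0,"yaw":0},{"dx":0,"dy":0,"dz":0,"yaw":0},{"dx":0,"dy":0,"dz":0,"yaw":0},{"dx":0,"dy":0,"dz":0,"yaw":0},{"dx":0,"dy":0,"dz":0,"yaw":0},{"dx":0,"dy":0,"dz":0,"yaw":0},{"dx":0,"dy":0,"dz":0,"yaw":0},{"dx":0,"dy":0,"dz":0,"yaw":0},{"dx":0,"dy":0,"dz":0,"yaw":0},{"dx":0,"dy":0,"dz":0,"yaw":0}]'
python3 -m crank '[{"dx":0,"dy":0,"dz":0,"yaw":0},{"dx":0,"dy":0,"dz":0,"yaw":0},{"dx":0,"dy":0,"dz":0,"yaw":0},{"dx":0,"dy":0,"dz":0,"yaw":0},{"dx":0,"dy":0,"dz":0,"yaw":0},{"dx":0,"dy":0,"dz":0,"yaw":0},{"dx":0,"dy":0,"dz":0,"yaw":0},{"dx":0,"dy":0,"dz":0,"yaw":0},{"dx":0,"dy":0,"dz":0,"yaw":0},{"dx":0,"dy":0,"dz":0,"yaw":0}]'
python3 -m crank '[{"dx":0,"dy":0,"dz":0.05,"yaw":0},{"dx":0,"dy":0,"dz":0.05,"yaw":0},{"dx":0,"dy":0,"dz":0.05,"yaw":0},{"dx":0.03,"dy":0.05,"dz":0,"yaw":0},{"dx":0.04,"dy":0.06,"dz":0,"yaw":0},{"dx":0.04,"dy":0.06,"dz":0,"yaw":0},{"dx":0.04,"dy":0.06,"dz":0,"yaw":0},{"dx":0.04,"dy":0.05,"dz":0,"yaw":0},{"dx":0.026,"dy":0.036,"dz":0,"yaw":0},{"dx":0,"dy":0,"dz":0,"yaw":0}]'
```

```text
time_s: 10.22
ee_pos: [444.6, -199.9, 60.0]
ee_rot: [180.0, -0.0, -179.9]
force: [0.0, -0.0, -0.3]
gripper_width: 0.6
gripper_force: 0.0
time_s: 11.48
ee_pos: [444.6, -199.9, 60.0]
ee_rot: [180.0, -0.0, -179.9]
force: [-0.4, 0.5, -0.5]
gripper_width: 0.8
gripper_force: 0.0
time_s: 12.72
ee_pos: [618.4, 55.0, 179.3]
ee_rot: [180.0, -0.0, -179.7]
force: [-1.0, -0.2, -0.5]
gripper_width: 0.4
gripper_force: 0.0
```

```bash
python3 -m crank '[{"dx":-0.001,"dy":-0.002,"dz":-0.04,"yaw":0},{"dx":0,"dy":0,"dz":-0.04,"yaw":0},{"dx":0,"dy":0,"dz":-0.035,"yaw":0},{"dx":0,"dy":0,"dz":-0.025,"yaw":0},{"dx":0,"dy":0,"dz":0,"yaw":0},{"dx":0,"dy":0,"dz":0,"yaw":0}]'
python3 - <<'E'
from h import *
save("wrist","w5"); print((np.array(p("wrist",[617,53,14]))+.5)*1.5)
E
```

```text
time_s: 13.48
ee_pos: [617.0, 50.8, 68.9]
ee_rot: [180.0, 0.1, -179.9]
force: [-0.2, 0.7, 0.3]
gripper_width: 0.7
gripper_force: 0.0
[392.75784537 320.41489561]
```

View pics/w5.png

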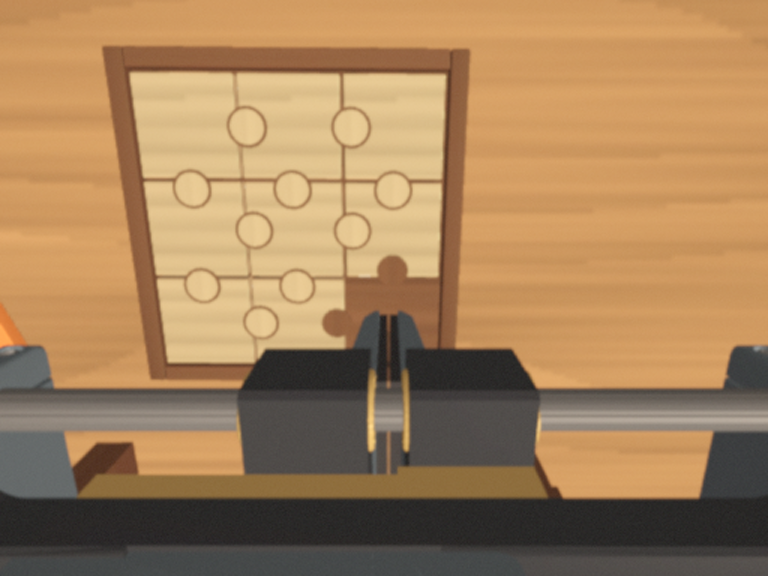

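The fingertips are over the gap: its columns run 346–437 and the side-knob row is at about 322, so its middle is (391.5,321), about 1.5 mm from the TCP. I'll nudge across and hold.

```bash
python3 -m crank '[{"dx":0,"dy":0.002,"dz":0,"yaw":0},{"dx":0,"dy":0,"dz":0,"yaw":0},{"dx":0,"dy":0,"dz":0,"yaw":0},{"dx":0,"dy":0,"dz":0,"yaw":0},{"dx":0,"dy":0,"dz":0,"yaw":0},{"dx":0,"dy":0,"dz":0,"yaw":0},{"dx":0,"dy":0,"dz":0,"yaw":0},{"dx":0,"dy":0,"dz":0,"yaw":0},{"dx":0,"dy":0,"dz":0,"yaw":0},{"dx":0,"dy":0,"dz":0,"yaw":0}]'
python3 -m crank '[{"dx":0,"dy":0,"dz":0,"yaw":0},{"dx":0,"dy":0,"dz":0,"yaw":0},{"dx":0,"dy":0,"dz":0,"yaw":0},{"dx":0,"dy":0,"dz":0,"yaw":0},{"dx":0,"dy":0,"dz":0,"yaw":0},{"dx":0,"dy":0,"dz":0,"yaw":0},{"dx":0,"dy":0,"dz":0,"yaw":0},{"dx":0,"dy":0,"dz":0,"yaw":0},{"dx":0,"dy":0,"dz":0,"yaw":0},{"dx":0,"dy":0,"dz":0,"yaw":0}]'
python3 -m crank '[{"dx":0,"dy":0,"dz":0.04,"yaw":0},{"dx":0,"dy":0,"dz":0.06,"yaw":0},{"dx":0,"dy":0,"dz":0.06,"yaw":0},{"dx":-0.04,"dy":0,"dz":0.06,"yaw":0},{"dx":-0.06,"dy":0,"dz":0.05,"yaw":0},{"dx":-0.06,"dy":0,"dz":0.02,"yaw":0},{"dx":0,"dy":0,"dz":0,"yaw":0},{"dx":0,"dy":0,"dz":0,"yaw":0}]'
python3 - <<'E'
from h import *
save("top","t6")
E
```

```text
time_s: 14.78
ee_pos: [616.7, 52.9, 68.0]
ee_rot: [180.0, 0.0, -179.9]
force: [-0.2, -0.0, -0.5]
gripper_width: -0.0
gripper_force: 0.0
time_s: 16.02
ee_pos: [616.7, 52.9, 68.0]
ee_rot: [180.0, 0.0, -179.9]
force: [0.2, -0.0, -0.4]
gripper_width: 0.5
gripper_force: 0.0
time_s: 17.02
ee_pos: [489.0, 52.9, 299.9]
ee_rot: [180.0, 0.0, -179.9]
force: [0.5, 0.6, 0.1]
gripper_width: 0.5
gripper_force: 0.0
```

View pics/t6.png

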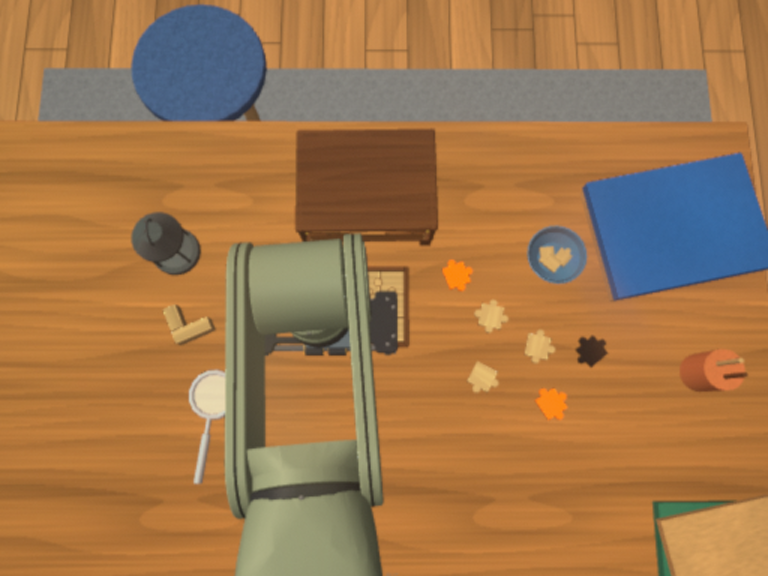

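The drawer is shut. The pieces at (491,316), (539,346) and (483,377) and the bystanders are where they started, and the hand is raised at z=300.

```bash
python3 -c "from workcell import ticket; print(ticket.job_done())"
```

```text
the job is handed in; nothing more can be done
None
```

I pushed the drawer fully shut, pointed at the loose corner piece and then at the empty corner for over two seconds each, raised the hand to 300 mm, and handed the job in at about 17 s; no verdict came back.

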